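Pop a spice tin and trap it on the chute

TASK

Press the red paddle of the spice-tin dispenser down with one finger so that the tin pops out past the gate, and trap the tin with the other finger before it slides off the open lower end of the chute. Finish while holding it like that: one finger still keeping the paddle down, the tin at rest on the chute, wholly past the gate, stopped by the other finger. Do not pick the tin up, and leave the pots, the bowl and the jar where they stand.

Things in the scene. Friction and masses are not known exactly. Their poses are not given: they have to be found in the camera images.
- chute: Fixed straight aluminium chute sloping 18 degrees, open at its low end, which faces the robot give or take 30 degrees. Origin on the runway surface, mid-width, at the gate, 68 mm above the counter. x points uphill along the runway, y along its level width, z out of it. Runway from x = +80 mm down to the open end at x = -130 mm, 48 mm wide between rails 4 mm thick and 8 mm high.
- paddle_top (a point): Centre of the top of the red paddle, a level plate beside the chute, 60 mm along chute y, 44 mm along the slope direction. It lies 70 mm (measured level) downhill of the gate, 69 mm to the -y side of the chute's centre line. Top 73 mm above the counter at rest, 57 mm fully down: then about 12 mm above the runway straight across from it. An 8 mm wide red arm, as high, links it to the gate.
- paddle (a joint): Paddle travel in m: 0 at rest (up), 0.016 fully down. Moves straight down against a spring, about 2 N at the start and 4.5 N at the bottom, and springs back up when let go. The gate moves with it and frees the tin at about 0.012.
- tin_center (a point): Centre of the loose round spice tin: 44 mm diameter, 30 mm tall, aluminium with yellow lid, about 0.14 kg, slick. It stands on the runway against the uphill side of the gate, its centre 24 mm uphill of the gate and 15 mm out of the runway.
- pot_big_center (a point): Centre, half-way up, of the outer aluminium pot (190 mm wide, 110 mm high); bystander, on the +y side of the dispenser.
- pot_small_center (a point): Centre, half-way up, of the inner aluminium pot (150 mm wide, 120 mm high, no handles) nested in the big one; bystander.
- bowl_center (a point): Centre, half-way up, of the white melamine bowl (150 mm wide, 60 mm high); bystander, on the -y side of the dispenser.
- jar_center (a point): Centre, half-way up, of the glass jar with green twist cap (76 mm diameter, 120 mm high); bystander, on the +y side of the chute.
- gate_top (a point): Middle of the top edge of the red gate blade that crosses the runway at chute x = 0: 4 mm thick, standing 12 mm above the runway. It moves down and up rigidly with the paddle.
- kicker (a joint): Black spring kicker behind the tin: 0 drawn back, 0.025 m fully out (downhill). Pushes with about 1 N. Once the gate drops, it drives the tin out; the tin then slides by gravity and leaves the open end in under a second, so the trapping finger must be in its way before the gate drops. The fixed block behind it rises 40 mm above the runway at chute x = +80 to +115 mm.
Things that resemble listed ones, but are neither listed nor needed, are in the scene too. What is shaped like the part that bears tin_center but turquoise or white is not meant.

How it is judged:
By the outcome, as a careful person would: the job done as asked, in the order asked, and still so for the second after the job is handed in, while the arm keeps its last pose, push and grip.
It also fails if it takes over 29 s, if anything falls off the work surface, if the arm or the gripper's body presses on something with over 40 N, if the wrist force passes 120 N, or if a joint passes its speed limit or range.

ROBOT

A 6-joint arm with a two-finger parallel gripper is mounted at the origin on the work surface. World frame = base frame: x ahead of the robot, y to its left, z up, the work surface at z = 0. Lengths are in mm, angles in degrees, forces in N, time in s.
With the tool pointing down it reaches from about 350 to 950 mm from the base axis. Payload 17.4 kg.
Tool frame: the origin (TCP) lies at the very end of the fingers, on their centre line; the grasp point (between the pads) lies 19 mm behind it; z points along the fingers, y is the line along which they close (so a half turn about z gives the same grasp; the last joint's range is limited). The gripper opens to 93 mm and grips with 3 to 60 N. Pads are 15 mm wide; open, the fingers measure 128 mm over their backs; the gripper's body (75 mm by 188 mm) begins 65 mm behind the grasp point.
Start: joints at [-65.592, 6.646, 82.598, -0, 90.757, -2.166], TCP at [301.953, -603.702, 218.646] pointing down, gripper open.
Joint ranges: [-162.19, 162.19], [-47.58, 125.68], [4.15, 143.07], [-65.23, 245.23], [0.69, 171.88], [-170.13, 170.13]. Speed limits (degrees/s): [108.29, 108.29, 127.2, 180, 180, 180].

INTERFACE

Orientations are given as [roll, pitch, yaw] about the fixed x, y, z axes, in that order (R = Rz(yaw) Ry(pitch) Rx(roll)).
In Python, from rig import * gives the robot as it stands. The module is installed in compiled form; this text tells all that it offers.
- The arm moves only by the shell command python3 -m creep 'ROWS' [OPENING] [FORCE]. ROWS is JSON, a list of rows, each a list of 2 entries, a list of its own where there are three numbers: the shift along the tool's x, y, z in cm, then the turn, a rotation vector about the tool's x, y, z in rad. In form: [[[tx, ty, tz], [wx, wy, wz]], ...]. A call has 1 to 10 rows; each row shifts and turns the commanded pose from where the row before left it, along the tool's axes as they then stand; what a row does not reach is not made up. A row lasts 1/8 s, in which the tool goes at most 62.5 mm and 10.7 degrees, less where a joint would pass 70% of its speed; a pose out of reach is approached as far as the arm can. A call is refused whole if a number of a shift passes 6.25 or a number of a turn 0.188, either way. A call with a gripper value outside its range is refused whole. OPENING is the opening, from 0 (shut) to 1 (fully open), set as the call begins (- or left out, the last holds). The fingers move at their own pace and stop on an object; FORCE is the grip in N (left out, the last holds). Time passes only in rows, so rows that do not move let the fingers close. It gives the time, the measured TCP pose, the force, the opening and the grip force at its end, in the units of the state.
- get_state(): the state, without advancing time (a new reading comes with each control period).
- get_image(name): name is "side" or "top" or "wrist"; returns the picture (480x640x3 uint8, blue, green, red); there is no depth.
- camera_info(name): a dict with "fx", "fy", "cx", "cy" (pixels), "k1" (the pictures are not rectified: a ray, as slopes to the right and down, at radius r is drawn at 1 + k1 r^2 times it, then the intrinsics apply), "pose" (4x4, takes a point from camera to world coordinates). Camera axes: x right, y down, z forward; pixel columns grow to the right and rows downward; lengths in mm; the calibration is good to about 2 mm. A picture is of the moment at which its call begins: read the wrist's pose just before it. camera_info takes no time and is no camera call; for the wrist camera it gives the pose at the moment of the call.
- job_done(): hands the job in; it is judged then, once.
The state is a dict: "time": time; "qpos": joint angles; "joint_vel": joint speeds; "tau": joint torques, N m; "ee_pos": TCP position; "tcp_rot": TCP orientation; "force": force on the tool from outside, world axes, zero at the start; "ft_torque": the same for the moment, N m; "finger_gap": finger opening in mm; "grasp_force": force on a finger pad.
Only numpy, scipy, OpenCV 4.12 (cv2) and the standard library are available. Lean on these libraries where they do the work, as an engineer would, in place of code of your own. Each camera call takes 0.05 s, during which the arm holds its last target. There are 200 camera calls.

## Working session

There is one attempt and no reset: what is moved stays moved. The work goes in short steps, Python scripts to look and compute and a shell command to move; the robot and the scene stay as the last step left them, time stands still between calls to the robot, and variables do not carry over. Pictures are saved under pics/ and viewed, at most 10 in all, crops included, and the job is handed in when it is done.

```bash
mkdir -p pics; python3 - <<'E'
from rig import *
import cv2,numpy as np
s=get_state();print(s)
for n in("side","top"):
    im=get_image(n);cv2.imwrite(f"pics/{n}0.png",im);c=camera_info(n);print(n,c)
E
```

```text
{'time': 0.0, 'qpos': array([-6.55913264e+01,  6.67371401e+00,  8.26355497e+01, -1.02412973e-03,
        9.07562696e+01, -2.16649581e+00]), 'joint_vel': array([ 0.00920121, -0.05374399,  0.03041422, -0.07443557, -0.00369469,
       -0.03479153]), 'tau': array([ 1.25339957e-03, -7.21270823e+01, -6.22606444e+01,  7.79908570e-02,
        2.40458065e-02, -9.97262237e-05]), 'ee_pos': array([ 301.87117181, -603.50955107,  217.91213941]), 'tcp_rot': array([-1.79934475e+02, -1.45406560e-03,  2.65751556e+01]), 'force': array([ 0.35037774,  0.15208178, -0.32107843]), 'ft_torque': array([-0.08046096,  0.04432729, -0.04229088]), 'grasp_force': 0.0, 'finger_gap': 93.06810944121176}
side {'fx': 439.42917139198374, 'fy': 439.42917139198374, 'cx': 319.1904617737802, 'cy': 237.00242026528386, 'k1': -0.09949876576074623, 'pose': array([[-9.36668879e-01, -1.84449576e-01,  2.97707516e-01,
         3.04793771e+02],
       [-3.49992015e-01,  5.23416364e-01, -7.76878948e-01,
         7.48182085e+02],
       [-1.25299923e-02, -8.31873587e-01, -5.54823697e-01,
         5.91047859e+02],
       [ 0.00000000e+00,  0.00000000e+00,  0.00000000e+00,
         1.00000000e+00]])}
top {'fx': 436.04189667155566, 'fy': 436.04189667155566, 'cx': 321.16371899286315, 'cy': 236.2790922576026, 'k1': -0.06603380517426631, 'pose': array([[-6.66533613e-02, -9.71506519e-01,  2.27447605e-01,
         4.16989534e+02],
       [-9.97776175e-01,  6.48561696e-02, -1.53747251e-02,
         6.88724513e+01],
       [ 1.85265280e-04, -2.27966578e-01, -9.73668940e-01,
         8.64695111e+02],
       [ 0.00000000e+00,  0.00000000e+00,  0.00000000e+00,
         1.00000000e+00]])}
```

View pics/top0.png

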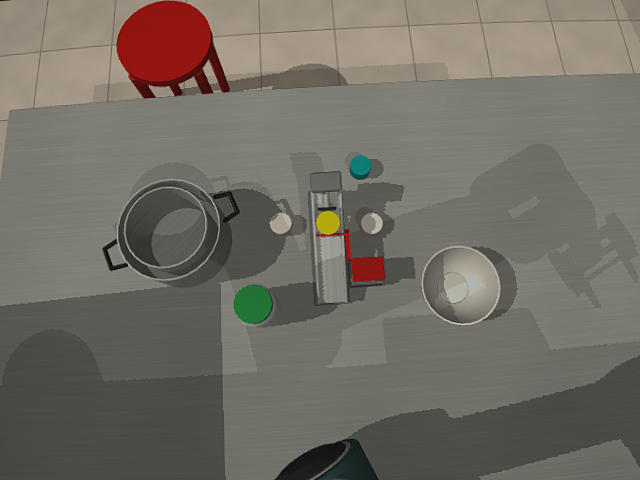

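View pics/side0.png

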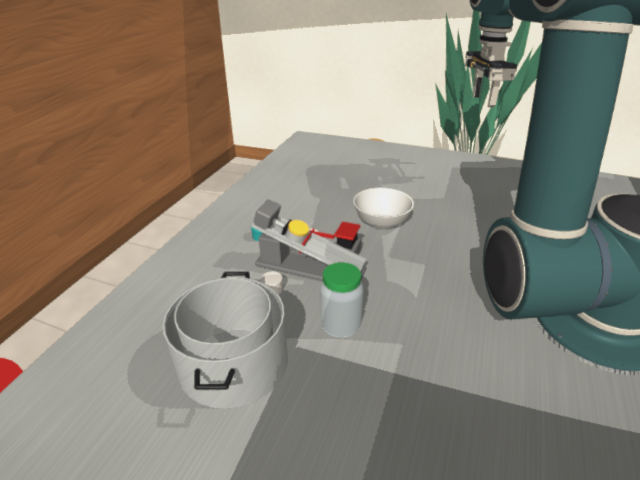

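Top view: yellow tin at (328,222), red paddle at (368,269), chute's low end near (333,303), jar (253,304), bowl (461,285). The side view shows the yellow tin at (299,229) and the paddle at (347,232).

```bash
cat > h.py <<'E'
import cv2,numpy as np
from rig import *
def ray(ci,p):
    a=np.array([(p[0]-ci["cx"])/ci["fx"],(p[1]-ci["cy"])/ci["fy"]]);s=a.copy()
    for _ in range(20): s=a/(1+ci["k1"]*(s@s))
    P=np.array(ci["pose"]);return P[:3,3],P[:3,:3]@np.array([s[0],s[1],1])
def onz(ci,p,z):
    o,d=ray(ci,p);return o+d*(z-o[2])/d[2]
def blobs(im,col,k=5,amin=60):
    h=cv2.cvtColor(im,cv2.COLOR_BGR2HSV);H,S,V=cv2.split(h)
    m={'red':((H<8)|(H>172))&(S>150)&(V>80),'yel':(H>20)&(H<35)&(S>150)&(V>100),'grn':(H>50)&(H<75)&(S>130)&(V>60)}[col].astype(np.uint8)
    m=cv2.morphologyEx(m,cv2.MORPH_OPEN,np.ones((k,k),np.uint8))
    n,l,st,ce=cv2.connectedComponentsWithStats(m)
    return [(ce[i].round(1),st[i]) for i in range(1,n) if st[i][4]>amin]
E
python3 - <<'E'
from h import *
for n in("top","side"):
    im=cv2.imread(f"pics/{n}0.png");ci=camera_info(n)
    for col,z,k in(("yel",103.9,3),("red",73,9),("grn",120,5)):
        for c,st in blobs(im,col,k):print(n,col,c,st,onz(ci,c,z).round(1))
ci=camera_info("top")
for px in((317,303),(348,301),(310,192),(342,192)):print(px,onz(ci,px,40 if px[1]>250 else 95).round(1))
E
```

```text
top yel [327.7 222.3] [316 211  24  24 441] [619.8  43.4 103.9]
top red [163.1  41.3] [ 117    1   94   82 6054] [1051.5  364.9   73. ]
top red [367.8 268.6] [352 257  33  24 739] [535.5 -25.   73. ]
top grn [252.4 303.8] [ 234  285   38   38 1143] [481.2 181.5 120. ]
side yel [297.8 227.6] [288 221  20  15 238] [620.2  48.  103.9]
side red [347.1 230.7] [338 223  19  16 273] [534.3 -20.4  73. ]
side red [  7.4 372. ] [  0 359  19  29 421] [905.5 534.8  73. ]
side grn [341.5 277. ] [324 263  37  29 870] [478.9 190.8 120. ]
(317, 303) [481.7  72.2  40. ]
(348, 301) [481.6  13.8  40. ]
(310, 192) [682.5  71.8  95. ]
(342, 192) [678.5  12.4  95. ]
```

Chute gate is at about (606, 44.5) with yaw about -0.6°. Both views and the rail edges agree. I'll move there now, with the chute-side finger on the centre line and the other on the paddle.

```bash
python3 -m creep '[[[0,-5,0],[0,0,0.158]],[[0,-5,0],[0,0,0.158]],[[0,-5,0],[0,0,0.158]],[[3,-5,0],[0,0,0]],[[3,-5,0],[0,0,0]],[[3,-5,0],[0,0,0]],[[3,-5,0],[0,0,0]],[[3,-5,0],[0,0,0]],[[3,-5,0],[0,0,0]],[[3,-5,0],[0,0,0]]]' 0.55 10
```

```text
time: 1.35
ee_pos: [471.3, -112.1, 218.6]
tcp_rot: [180.0, -0.0, -0.6]
force: [-0.3, -1.3, -0.1]
finger_gap: 51.0
grasp_force: 0.0
```

```bash
python3 -m creep '[[[2.3,-4.1,1.5],[0,0,0]],[[2.3,-4.1,1.5],[0,0,0]],[[2.3,-4.1,1.5],[0,0,0]],[[0,0,0],[0,0.157,0]],[[0,0,0],[0,0.157,0]],[[0,0,0],[0,0,0]],[[0,0,0],[0,0,0]]]'; python3 - <<'E'
from h import *
ci=camera_info("wrist");im=get_image("wrist");cv2.imwrite("pics/w1.png",im)
for col,z,k in(("yel",103.9,3),("red",73,25)):
    for c,st in blobs(im,col,k):print(col,c,st,onz(ci,c,z).round(1))
E
```

```text
time: 2.22
ee_pos: [541.1, 8.2, 174.2]
tcp_rot: [-180.0, -17.9, -0.6]
force: [0.5, 0.1, 0.0]
finger_gap: 51.1
grasp_force: 0.0
yel [275.2 172.5] [ 248  143   57   59 2487] [619.6  43.6 103.9]
red [349.6 282.7] [ 328  257   44   53 2301] [535.5 -12.6  73. ]
```

View pics/w1.png

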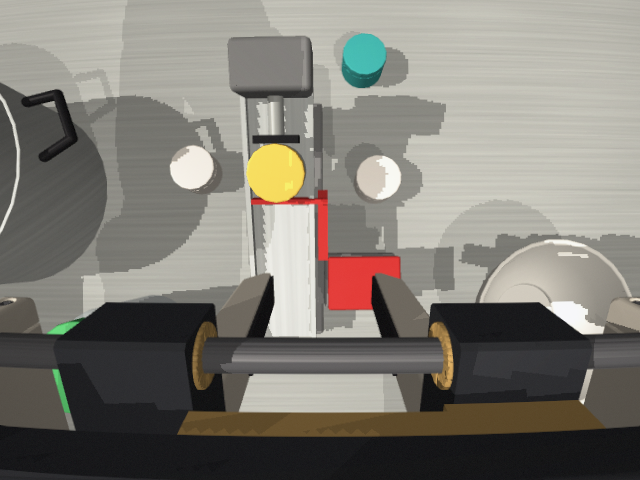

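Wrist view: tin at (275,172), gate line at row 201, paddle spanning columns 328–400 and rows 257–309. The right finger covers part of it, and the fingertips are at about (260,278) and (385,278).

```bash
python3 - <<'E'
from h import *
ci=camera_info("wrist")
for p in((329,258),(400,257),(329,309),(364,283)):print(p,onz(ci,p,73).round(1))
for p in((251,202),(318,200)):print(p,onz(ci,p,80).round(1))
for p in((245,98),(254,270),(318,98),(318,330)):
    # rails: plane through gate top of rails, slope 18
    o,d=ray(ci,p);n=np.array([-np.sin(.314),0,np.cos(.314)]);q=np.array([606,44.5,68])+8*n
    print(p,(o+d*((q-o)@n)/(d@n)).round(1))
# finger tip pixel positions of predicted tips
P=np.linalg.inv(ci["pose"]);s=get_state();print(s["ee_pos"])
for y in(-43,-26,26,43):
  for x in (-7.5,7.5):
    R=cv2.Rodrigues(np.array([0,0,0.]))[0]
    from scipy.spatial.transform import Rotation as Ro
    w=Ro.from_euler('xyz',s["tcp_rot"],degrees=True).apply([x,y,0])+s["ee_pos"]
    c=P@np.r_[w,1];a=c[:2]/c[2];a=a*(1+ci["k1"]*(a@a));print(y,x,w.round(0),(a*[ci["fx"],ci["fy"]]+[ci["cx"],ci["cy"]]).round(0))
E
```

```text
(329, 258) [556.1   3.9  73. ]
(400, 257) [556.3 -54.3  73. ]
(329, 309) [514.6   4.4  73. ]
(364, 283) [535.4 -24.4  73. ]
(251, 202) [601.8  66.4  80. ]
(318, 200) [602.9  12.4  80. ]
(245, 98) [679.   67.3 100.1]
(254, 270) [546.1  68.6  57. ]
(318, 98) [678.2  11.5  99.9]
(318, 330) [490.2  14.   38.8]
[541.3249066    8.11479091 174.0329887 ]
-43 -7.5 [535.  51. 172.] [244. 302.]
-43 7.5 [549.  51. 176.] [242. 275.]
-26 -7.5 [534.  34. 172.] [276. 302.]
-26 7.5 [549.  34. 176.] [275. 275.]
26 -7.5 [534. -18. 172.] [374. 302.]
26 7.5 [548. -18. 176.] [375. 275.]
43 -7.5 [534. -35. 172.] [406. 302.]
43 7.5 [548. -35. 176.] [408. 275.]
```

```bash
python3 -m creep '[[[-1.2,0,2.7],[0,0,0]],[[-1.2,0,2.7],[0,0,0]],[[-1.2,0,2.7],[0,0,0]],[[0,0,0],[0,0,0]],[[0,0,0],[0,0,0]],[[0,0,0],[0,0,0]]]'; python3 - <<'E'
from h import *
a=get_image("side")[170:300,220:400];b=get_image("wrist")
cv2.imwrite("pics/s2.png",cv2.resize(a,None,fx=4,fy=4,interpolation=2))
E
```

```text
time: 3.02
ee_pos: [532.6, 8.3, 87.0]
tcp_rot: [180.0, -18.1, -0.6]
force: [-0.1, 0.4, 0.4]
finger_gap: 51.2
grasp_force: 0.0
```

View pics/s2.png

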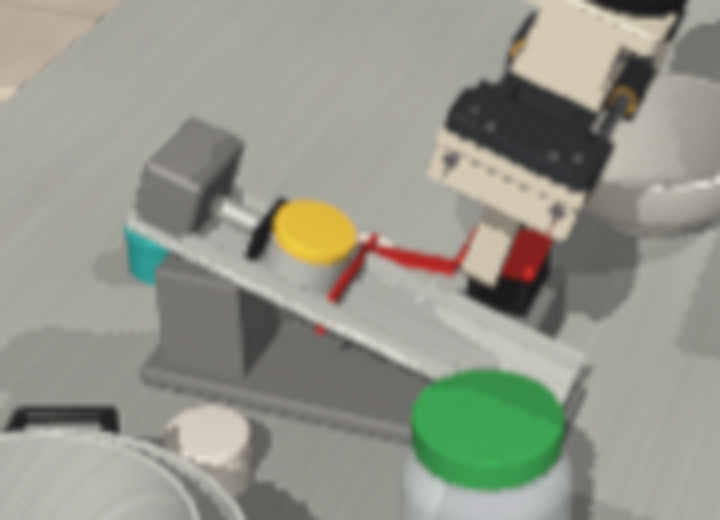

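Side crop: the near finger is above the chute, downhill of the tin (tin at about (315,232) in the crop), and the far finger is over the red paddle. Next I press straight down.

```bash
python3 -m creep '[[[-0.09,0,0.285],[0,0,0]],[[-0.09,0,0.285],[0,0,0]],[[-0.09,0,0.285],[0,0,0]],[[-0.09,0,0.285],[0,0,0]],[[-0.09,0,0.285],[0,0,0]],[[-0.09,0,0.285],[0,0,0]],[[-0.09,0,0.285],[0,0,0]],[[-0.09,0,0.285],[0,0,0]],[[-0.09,0,0.285],[0,0,0]],[[0,0,0],[0,0,0]]]'
```

```text
time: 4.38
ee_pos: [532.1, 8.3, 59.0]
tcp_rot: [180.0, -18.0, -0.6]
force: [-5.9, -0.2, 9.6]
finger_gap: 51.0
grasp_force: 4.9
```

```bash
python3 -m creep '[[[0,0,0],[0,0,0]],[[0,0,0],[0,0,0]],[[0,0,0],[0,0,0]],[[0,0,0],[0,0,0]]]'; python3 - <<'E'
from h import *
a=get_image("side")[170:300,220:400];b=get_image("wrist")
cv2.imwrite("pics/s3.png",cv2.resize(a,None,fx=4,fy=4,interpolation=2));cv2.imwrite("pics/w3.png",b)
E
```

```text
time: 4.88
ee_pos: [532.1, 8.3, 59.0]
tcp_rot: [180.0, -18.0, -0.6]
force: [-5.7, -0.9, 8.5]
finger_gap: 51.1
grasp_force: 4.8
```

View pics/s3.png

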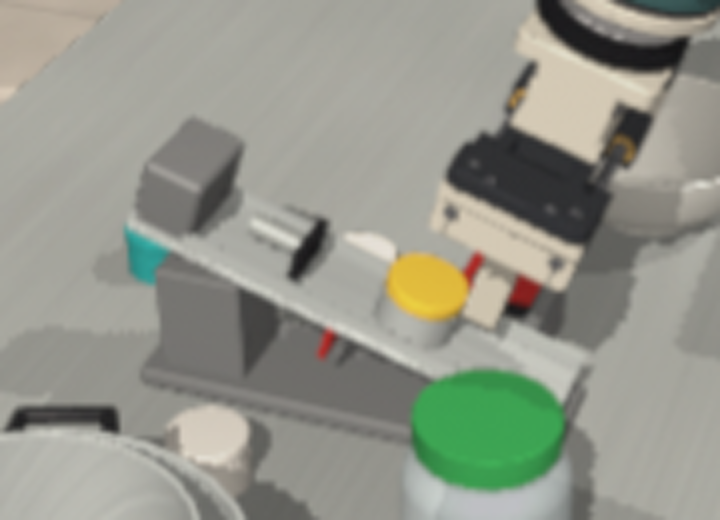

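View pics/w3.png

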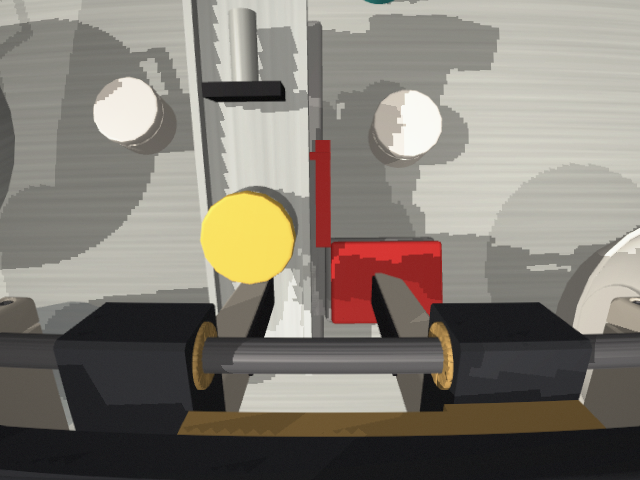

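The kicker is out, the gate is down at row ~156, and the tin at (248,238) rests against the left finger, wholly past the gate. The right finger holds the paddle down. I'll check that the tin is at rest and hand in.

```bash
python3 - <<'E'
from h import *
p0=blobs(cv2.imread("pics/w3.png"),'yel')[0][0]
for _ in range(5): im=get_image("wrist")
p1=blobs(im,'yel')[0][0];s=get_state()
print(p0,p1,s["time"],s["ee_pos"],s["force"])
if abs(p1-p0).max()<1: print(job_done())
E
```

```text
[248.5 237.5] [248.6 237.5] 5.225 [532.13245742   8.30501423  59.00699294] [-6.01219458 -0.04179144  9.54678539]
the job is handed in; nothing more can be done
None
```

I handed the job in at 5.2 s: one finger holds the paddle fully down, and the other has stopped the tin at rest on the chute, wholly past the gate; the pots, bowl and jar were not touched.

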